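# Plug the test gauge into the bench air outlet

### The job

Plug the pressure gauge from the wooden rack into the free, blue-ringed outlet of the bench air manifold: first draw the coupler's sleeve back until it clicks and stays back by itself, then push the gauge's plug in until the sleeve snaps forward and locks it, with the dial turned to the front of the manifold, the side the outlets lean to. Push no harder than it takes and do not ram the plug, leave the other things on the bench where they are, and let go of the gauge.

Things in the scene. Friction and masses are not known exactly. Their poses are not given: they have to be found in the camera images.
- manifold: fixed bench air manifold: 45 mm square aluminium bar, 200 mm long (along y), on a 110 x 220 mm steel foot with end plates. Origin on the bench under its middle; front is -x. Two outlets lean 0.35 rad (20 deg) from upright to the front: at y = -45 mm the free one, blue ring; at y = +45 mm one with a red ring, taken by a short plug with a red cap (top 95 mm over the bar)
- coupler: the free outlet, a one-hand quick coupler fixed on the bar. Origin where its axis meets the bar's top face; z along its axis, out of the mouth (up, leaning to the front); x to the manifold's back. Brass body 22 mm across, mouth 72 mm over the bar, steel sleeve round it. While the sleeve is forward, jaws shut the bore 9 to 17 mm inside the mouth; sleeve back, they clear it
- coupler_mouth (a point): centre of the coupler's mouth, on its axis, level with the rim; axes as coupler; does not move with the sleeve. Bore 15.2 mm wide, funnelled to about 19 mm in its first 3 mm. How deep the works inside (jaws, spring valve, seat) sit differs from coupler to coupler by up to 4 mm either way and cannot be seen
- sleeve_grip (a point): point on the axis half-way up the gripped part of the steel sleeve; moves with it, axes as coupler. Sleeve 32 mm across (blue ring, knurled) from 14.5 mm below this point to 14.5 mm above; under that a lip 38 mm across, 5 mm thick, on which fingertips can push. The lip's top is 14.5 mm below this point, which stands 51 to 60 mm over the bar with the sleeve forward
- sleeve (a joint): sleeve travel in m: 0 forward (at rest), grows as it is pulled back (along the coupler's -z, down to the bar). The pull starts at 8 to 11 N, peaks at 15 to 18 N at 2 to 4 mm and gives way with a click near 7 mm; hard stop at 8 mm. Let go after the click it stays back at 8 mm; before it, it springs forward. A plug pushed home trips it: it snaps forward to 0 by itself
- gauge_grip (a point): centre of the loose pressure gauge's case (0.17 kg), which stands plug down in the rack: round grey case 52 mm across, 30 mm thick along its x axis, white dial on its -x face, which at first looks roughly to the robot. 82 mm over the plug's tip; z up, from the plug to the case. Below the case a 14 mm stem, then a brass hex flange 22 mm across and 9 mm high that rests on the rack
- plug_nose (a point): tip of the gauge's steel plug, on its axis, axes as gauge_grip. Plug 14 mm across (12 mm at the very tip), 32 mm long up to the flange, neck 7 mm across from 8 to 16 mm above the tip. With the sleeve back the tip meets the valve 20 to 28 mm inside the mouth; 5 to 8 N more pushes it on 1 to 1.5 mm, the sleeve snaps forward and the jaws grip the neck; the hard seat is 1 to 1.5 mm beyond
- rack: fixed light-wood rack 75 x 150 x 45 mm with one hole, 18 mm wide and 38 mm deep, in the middle of its top; two short brushes stand 60 mm to either side of it (along y), 75 mm over its top. Origin under its middle
- cup: white plastic cup, 70 mm across, 80 mm high, loose; origin under its middle. Leave alone
- paint_jar: red paint jar with orange cap, 48 mm across, 60 mm high, loose; origin under its middle. Leave alone
- scissors: steel scissors lying flat, 165 mm long (blades to their +x), 8 mm high, loose; origin near the pivot. Leave alone
- ornament: small round painted wooden ornament lying flat, 64 mm across, 8 mm high, loose; origin under its middle. Leave alone
- dial_face (a point): centre of the gauge's white dial, on the front of its case, 15.5 mm from gauge_grip along that point's -x; same axes. The dial looks along -x
Things that resemble listed ones, but are neither listed nor needed, are in the scene too. What is meant by the part that bears gauge_grip is not orange, and is the smaller of those in its own colour.

How it is judged (in metres and radians):
On the way, in this order (a step that is already met when the one before it is completed fails the run):
1. the empty coupler's sleeve is pulled back and stays back with nothing touching it (value of joint sleeve above 0.0055 m and contact force between the fingers and coupler below 0.3 N and distance between plug_nose and coupler_mouth above 0.03 m), for 0.2 s.
2. the plug is in and the sleeve has sprung forward over it (value of joint sleeve below 0.0015 m and z of plug_nose in the frame of coupler_mouth between -0.032 and -0.0185 m), for 0.2 s.
At the end, for the whole second after the job is handed in: The sleeve is forward (within 1.5 mm); the plug's tip is 18.5 to 32 mm inside the coupler's mouth; the gauge is in line with the coupler within 0.12 rad; its dial faces the manifold's front within 0.35 rad; the gauge is at rest (all of step 2 and angle between the z axis of gauge_grip and the z axis of coupler_mouth, either way round below 0.12 rad and angle between the x axis of gauge_grip and the x axis of coupler_mouth, either way round below 0.35 rad and x of dial_face in the frame of coupler_mouth below -0.008 m and horizontal distance between plug_nose and coupler_mouth below 0.012 m and linear speed of gauge below 0.01 m/s); the robot touches nothing.
It fails at once if the plug is rammed against the coupler (more than 35 N between gauge and coupler) (contact force between gauge and coupler above 35 N).
It fails at once if the cup, paint jar, scissors or ornament is shifted by more than 30 mm (distance of any of cup, paint_jar, scissors, ornament from where it was at the start of the episode above 0.03 m).
It fails at once if the cup or the paint jar is tipped over (angle between any of cup, paint_jar's own z axis and vertical above 0.5 rad).
It also fails if it takes over 64 s, if anything falls off the work surface, if the arm or the gripper's body presses on something with over 40 N, if the wrist force passes 120 N, or if a joint passes its speed limit or range.

### The arm

A 6-joint arm with a two-finger parallel gripper is mounted at the origin on the work surface. World frame = base frame: x ahead of the robot, y to its left, z up, the work surface at z = 0. Lengths are in mm, angles in rad, forces in N, time in s.
With the tool pointing down it reaches from about 350 to 725 mm from the base axis. Payload 4.3 kg.
Tool frame: the origin (TCP) lies midway between the tips of the shut fingers; the grasp point (between the pads) lies 19 mm behind it; z points along the fingers, y is the line along which they close (so a half turn about z gives the same grasp; the last joint's range is limited). The gripper opens to 85 mm and grips with 20 to 120 N. Pads are 22 mm wide; open, the fingers measure 114 mm over their backs; the gripper's body (76 mm by 85 mm) begins 54 mm behind the grasp point. The pads swing forward as they close: fully open they stand 13 mm farther back than shut.
Start: joints at [1.233, 0.377, 0.081, 1.274, 0, 1.46], TCP at [129.859, 560.182, 231.329] pointing down, gripper open.
Joint ranges: [-2.72, 2.72], [-0.84, 1.66], [-1.02, 1.22], [-1.77, 2.12], [-1.37, 1.28], [-3.14, 3.14]. Speed limits (rad/s): [2.57, 2.57, 3.14, 3.14, 3.14, 3.14].

### API

Orientations are given as a unit quaternion [w, x, y, z].
In Python, from station import env gives the robot as it stands.
- The arm moves only by the shell command python3 -m pendant 'ROWS' [OPENING] [FORCE]. ROWS is JSON, a list of rows, each a list of 6 numbers: the shift along the tool's x, y, z in mm, then the turn, a rotation vector about the tool's x, y, z in rad. In form: [[x, y, z, ax, ay, az], ...]. A call has 1 to 20 rows; each row is the pose to reach, as a shift and turn from the pose commanded when the call began, along the tool's axes at that moment; what a row does not reach only later rows make up. A row lasts 1/8 s, in which the tool goes at most 62.5 mm and 10.7 degrees, less where a joint would pass 70% of its speed; a pose out of reach is approached as far as the arm can. A call with a gripper value outside its range is refused whole. OPENING is the opening, from -1 (shut) to 1 (fully open), set as the call begins (- or left out, the last holds). The fingers move at their own pace and stop on an object; FORCE is the grip in N (left out, the last holds). Time passes only in rows, so rows that repeat a pose let the fingers close. It gives the time, the measured TCP pose, the force, the opening and the grip force at its end, in the units of the state.
- env.get_state(): the state, without advancing time (a new reading comes with each control period).
- env.read_camera(name): name is "scene" or "top" or "wrist"; returns the picture (400x640x3 uint8, red, green, blue); there is no depth.
- env.camera_model(name): a dict with "K" (3x3 intrinsics, pixels), "R" (3x3) and "t" (3): a world point X has camera coordinates R X + t. Camera axes: x right, y down, z forward; pixel columns grow to the right and rows downward; lengths in mm; the calibration is good to about 2 mm. A picture is of the moment at which its call begins: read the wrist's pose just before it. camera_model takes no time and is no camera call; for the wrist camera it gives the pose at the moment of the call.
- env.close_job(): hands the job in; it is judged then, once.
The state is a dict: "clock": time; "q": joint angles; "joint_vel": joint speeds; "tau": joint torques, N m; "position": TCP position; "ee_rot": TCP orientation; "wrist_force": force on the tool from outside, world axes, zero at the start; "ft_torque": the same for the moment, N m; "grip_width": opening from 0.0 (shut) to 1.0 (fully open); "grasp_force": force on a finger pad.
Only numpy, scipy, OpenCV 4.12 (cv2) and the standard library are available. Lean on these libraries where they do the work, as an engineer would, in place of code of your own. Each camera call takes 0.05 s, during which the arm holds its last target. There are 200 camera calls.

## Working session

There is one attempt and no reset: what is moved stays moved. The work goes in short steps, Python scripts to look and compute and a shell command to move; the robot and the scene stay as the last step left them, time stands still between calls to the robot, and variables do not carry over. Pictures are saved under pics/ and viewed, at most 10 in all, crops included, and the job is handed in when it is done.

```bash
ls; mkdir -p pics; python3 - <<'E'
from station import env
import cv2,numpy as np
s=env.get_state();print({k:np.round(v,3).tolist() for k,v in s.items()})
for n in("scene","top"):
    im=env.read_camera(n);cv2.imwrite(f"pics/{n}0.png",im[...,::-1])
    m=env.camera_model(n);print(n,np.round(m["K"],1).tolist(),np.round(m["R"],4).tolist(),np.round(m["t"],1).tolist())
E
```

```text
pics
{'clock': 0.0, 'q': [1.233, 0.378, 0.08, 1.274, -0.0, 1.46], 'joint_vel': [-0.0, -0.0, 0.001, -0.001, -0.0, 0.002], 'tau': [0.001, -46.36, 26.988, 0.021, -0.0, -0.0], 'position': [129.641, 559.544, 230.376], 'ee_rot': [-0.0, 0.114, 0.994, -0.001], 'wrist_force': [-0.343, 0.027, 0.665], 'ft_torque': [0.024, 0.001, -0.013], 'grasp_force': 0.0, 'grip_width': 1.002}
scene [[402.0, 0.0, 322.0], [0.0, 402.0, 200.5], [0.0, 0.0, 1.0]] [[-0.3562, 0.9342, 0.0185], [0.6927, 0.2773, -0.6658], [-0.6271, -0.2244, -0.7459]] [188.8, -309.0, 1401.7]
top [[511.0, 0.0, 320.6], [0.0, 511.0, 191.1], [0.0, 0.0, 1.0]] [[-0.011, -0.9997, -0.0239], [-0.9921, 0.0138, -0.1246], [0.1249, 0.0223, -0.9919]] [22.1, 551.0, 1178.5]
```

View pics/scene0.png

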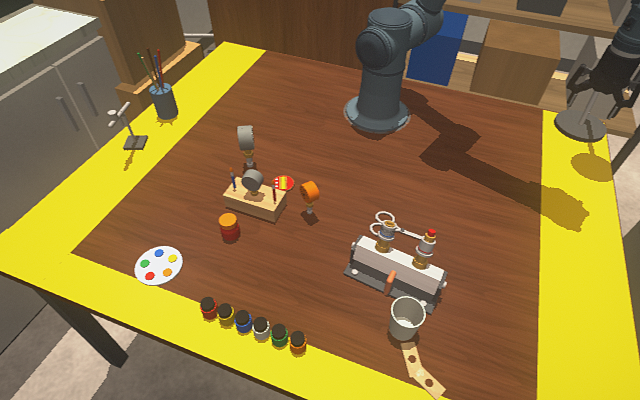

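View pics/top0.png

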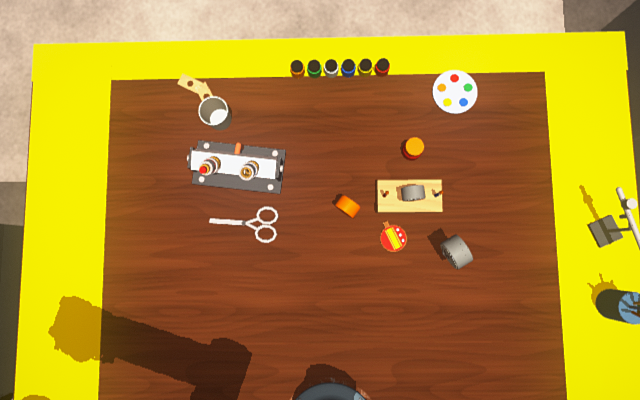

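The scene shows three gauge-like things: the grey one in the rack (scene 253,180; top 412,192), a larger grey one (scene 247,140; top 457,250) and an orange one (scene 310,192; top 347,206). The one that fits is the smaller grey one, standing in the rack. The manifold is at top (238,165), with the free outlet near (249,169) and the red cap at (205,168). I'll confirm this in enlarged crops.

```bash
python3 - <<'E'
import cv2,numpy as np
t=cv2.imread("pics/top0.png");s=cv2.imread("pics/scene0.png")
c=lambda i,x,y,w,h:cv2.resize(i[y:y+h,x:x+w],(400,300),interpolation=cv2.INTER_CUBIC)
cv2.imwrite("pics/crops.png",np.vstack([np.hstack([c(t,180,125,120,90),c(t,370,165,120,90)]),np.hstack([c(s,335,205,120,90),c(s,210,125,120,90)])]))
E
```

```text
(no output)
```

View pics/crops.png

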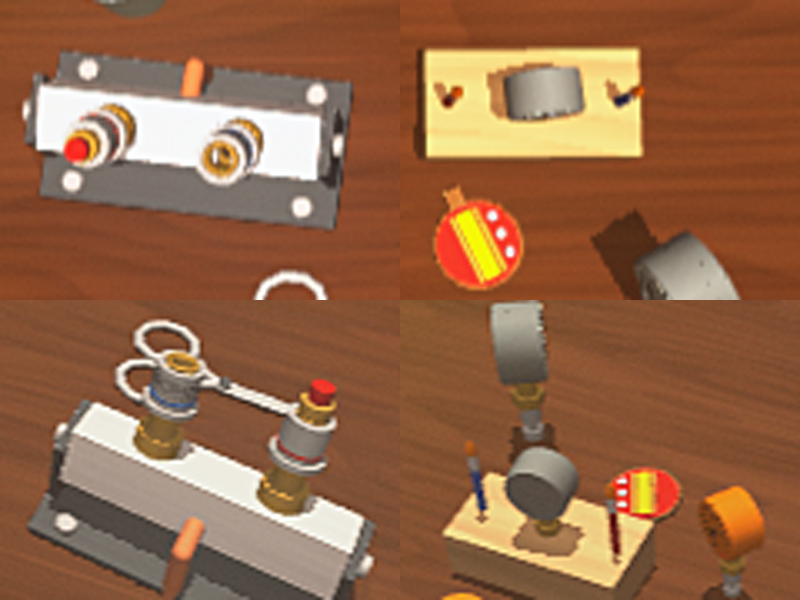

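The crops confirm the pick. The grey gauge in the rack (top 413,193; scene 252,180) is clearly smaller than the other grey one, and the mouth is open in the blue-ringed coupler (top 245,172; scene 390,224).

```bash
cat > h.py <<'E'
from station import env
import cv2,numpy as np
from scipy.spatial.transform import Rotation as Ro
def ray(m,u,v):
    R=np.array(m["R"]);d=R.T@np.linalg.inv(m["K"])@[u,v,1];return -R.T@np.array(m["t"]),d/np.linalg.norm(d)
def onz(m,u,v,z):
    o,d=ray(m,u,v);return o+d*(z-o[2])/d[2]
def tri(*mp):
    A=np.zeros((3,3));b=np.zeros(3);L=[ray(m,*p) for m,p in mp]
    for o,d in L:
        P=np.eye(3)-np.outer(d,d);A+=P;b+=P@o
    x=np.linalg.solve(A,b);return x,[np.linalg.norm((np.eye(3)-np.outer(d,d))@(x-o)) for o,d in L]
def proj(m,X):
    c=np.array(m["R"])@X+m["t"];p=np.array(m["K"])@c;return p[:2]/p[2]
def Rt(s):
    q=s["ee_rot"];return Ro.from_quat([q[1],q[2],q[3],q[0]]).as_matrix()
E
python3 - <<'E'
from h import *
T=env.camera_model("top");S=env.camera_model("scene")
np.set_printoptions(precision=1,suppress=True)
print("mouth",tri((T,(245.4,172.4)),(S,(390.5,223.6))))
print("redcap",tri((T,(180+77*.3,125+150*.3)),(S,(335+322*.3,205+90*.3))))
print("gauge",tri((T,(413,193)),(S,(252.6,180))))
for p in [(62,52),(352,82),(335,228),(40,195)]: print("foot",onz(T,180+p[0]*.3,125+p[1]*.3,8))
for p in [(25,48),(240,48),(240,157),(25,157)]: print("rack",onz(T,370+p[0]*.3,165+p[1]*.3,45))
for n,uv,z in [("cup",(214,112),40),("jar",(414,148),60),("scis",(260,224),5),("orange",(347,206),90),("big",(457,250),90),("knob",(238,147),50)]: print(n,onz(T,*uv,z))
E
```

```text
mouth (array([581.6, 178.3, 138. ]), [np.float64(1.4074565873838687), np.float64(1.4074565873839402)])
redcap (array([585.4, 267.1, 155.1]), [np.float64(1.3366501148623537), np.float64(1.3366501148622238)])
gauge (array([ 536.3, -192.8,   93.2]), [np.float64(1.1457964079901148), np.float64(1.145796407990107)])
foot [684.7 316.    8. ]
foot [658.6 100.6   8. ]
foot [550.4 113.3   8. ]
foot [577.8 330.2   8. ]
rack [ 575.9 -119.4   45. ]
rack [ 573.7 -270.4   45. ]
rack [ 496.8 -267.3   45. ]
rack [ 498.7 -117.5   45. ]
cup [747.4 271.3  40. ]
jar [ 646.7 -205.1   60. ]
scis [476.9 163.4   5. ]
orange [509.7 -45.3  90. ]
big [ 408.4 -287.4   90. ]
knob [657.9 210.2  50. ]
```

```bash
cat >> h.py <<'E'
np.set_printoptions(precision=4,suppress=True)
def coup(yaw,l=0.35):
    xh=np.array([np.cos(yaw),np.sin(yaw),0]);Z=np.array([0,0,1.]);z=-np.sin(l)*xh+np.cos(l)*Z;x=np.cos(l)*xh+np.sin(l)*Z
    return x,np.cross(z,x),z
def rel(P,Rg):
    s=env.get_state();R=Rt(s);print("shift",(R.T@(P-s["position"])).round(1),"rot",Ro.from_matrix(R.T@Rg).as_rotvec().round(4),"clk",s["clock"])
E
python3 - <<'E'
from h import *
m=env.camera_model("wrist");s=env.get_state();R=Rt(s)
c=-np.array(m["R"]).T@m["t"];print("cam in tool",R.T@(c-s["position"]),"axes",R.T@np.array(m["R"]).T,m["K"][0])
x,y,z=coup(-.123);Rg=np.c_[y,x,-z]
rel(np.array([583,177,138])+120*z,Rg)
E
```

```text
cam in tool [  72.4759   -0.3924 -142.3158] axes [[ 0.0002 -0.9586 -0.2848]
 [ 1.     -0.0002  0.0012]
 [-0.0012 -0.2848  0.9586]] [288.2227   0.     318.1801]
shift [-487.1 -274.6  -19.8] rot [-0.2864 -0.2552  1.4501] clk 0.1
```

```bash
python3 -m pendant '[[-487,-275,-20,-0.286,-0.255,1.45],[-487,-275,-20,-0.286,-0.255,1.45],[-487,-275,-20,-0.286,-0.255,1.45],[-487,-275,-20,-0.286,-0.255,1.45],[-487,-275,-20,-0.286,-0.255,1.45],[-487,-275,-20,-0.286,-0.255,1.45],[-487,-275,-20,-0.286,-0.255,1.45],[-487,-275,-20,-0.286,-0.255,1.45],[-487,-275,-20,-0.286,-0.255,1.45],[-487,-275,-20,-0.286,-0.255,1.45],[-487,-275,-20,-0.286,-0.255,1.45],[-487,-275,-20,-0.286,-0.255,1.45],[-487,-275,-20,-0.286,-0.255,1.45],[-487,-275,-20,-0.286,-0.255,1.45]]' 1
python3 - <<'E'
from h import *
m=env.camera_model("wrist");im=env.read_camera("wrist")[...,::-1];cv2.imwrite("pics/w1.png",im)
np.save("w1.npy",m,allow_pickle=True)
s=env.get_state();print(s["q"],s["position"],s["clock"])
x,y,z=coup(-.123);M=np.array([583,177,138.]);print("mouth exp px",proj(m,M),"base",proj(m,M-72*z))
E
```

```text
clock: 1.85
position: [541.7, 183.1, 251.4]
ee_rot: [0.13, 0.737, 0.653, 0.116]
wrist_force: [-0.1, -0.5, -0.5]
grip_width: 1.0
grasp_force: 0.0
[ 0.2884  0.0958 -0.301   0.8502 -0.1356  1.959 ] [541.7927 182.9551 251.3709] 1.9
mouth exp px [318.6521 197.6957] base [318.4695 181.6264]
```

View pics/w1.png

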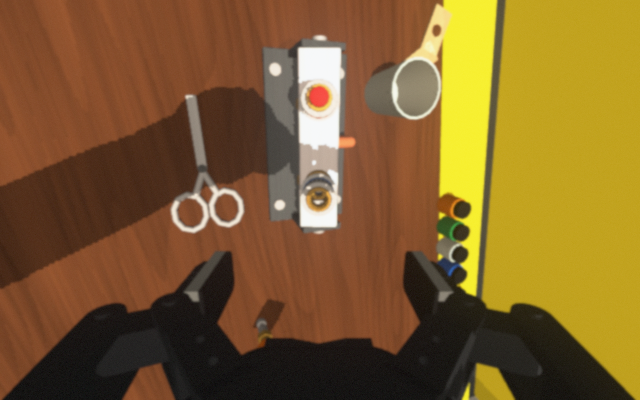

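The mouth shows at (318,199), where I expected (318.7,197.7). The bar runs straight up the image with the red cap at (319,97), so the yaw is right. Next I'll refine the numbers.

```bash
python3 - <<'E'
from h import *
W=np.load("w1.npy",allow_pickle=True).item();im=cv2.imread("pics/w1.png")
c=im[165:225,290:350];h=cv2.cvtColor(c,cv2.COLOR_BGR2HSV)
m=((h[...,0]>10)&(h[...,0]<30)&(h[...,1]>110)).astype(np.uint8)
n,l,st,ce=cv2.connectedComponentsWithStats(m)
for i in range(1,n):
    if st[i,4]>15: print("brass",st[i]+[290,165,0,0,0],ce[i]+[290,165])
h=cv2.cvtColor(im,cv2.COLOR_BGR2HSV);r=((h[...,0]<6)|(h[...,0]>174))&(h[...,1]>200)&(h[...,2]>120);r[:, :295]=0;r[:,345:]=0;r[120:]=0
print("cap",np.argwhere(r).mean(0)[::-1],r.sum())
T=env.camera_model("top");S=env.camera_model("scene")
x,y,z=coup(-.123)
for p in [(318.5,198.5)]:
    X,e=tri((T,(245.4,172.4)),(S,(390.5,223.6)),(W,p));print(X,e);print(proj(W,X+90*y+23*z),"base exp",proj(W,X-72*z))
cv2.imwrite("pics/c2.png",np.hstack([cv2.resize(im[75:235,270:370],(375,600),interpolation=cv2.INTER_CUBIC),cv2.resize(im[155:235,285:335],(375,600),interpolation=cv2.INTER_CUBIC)]))
E
```

```text
brass [344 171   6   8  19] [346.4211 174.1579]
brass [343 177   7  26  88] [345.6136 190.7159]
brass [307 188  24  23 369] [318.2385 198.9458]
brass [338 204  12  21 138] [344.5435 215.6232]
cap [nan nan] 0
[581.9581 177.7917 139.3252] [np.float64(1.0811557398106593), np.float64(1.9851268696584343), np.float64(1.0634574436252933)]
[318.094   93.6524] base exp [317.9586 181.3728]<stdin>:9: RuntimeWarning: Mean of empty slice.
  ret = um.true_divide(
```

View pics/c2.png

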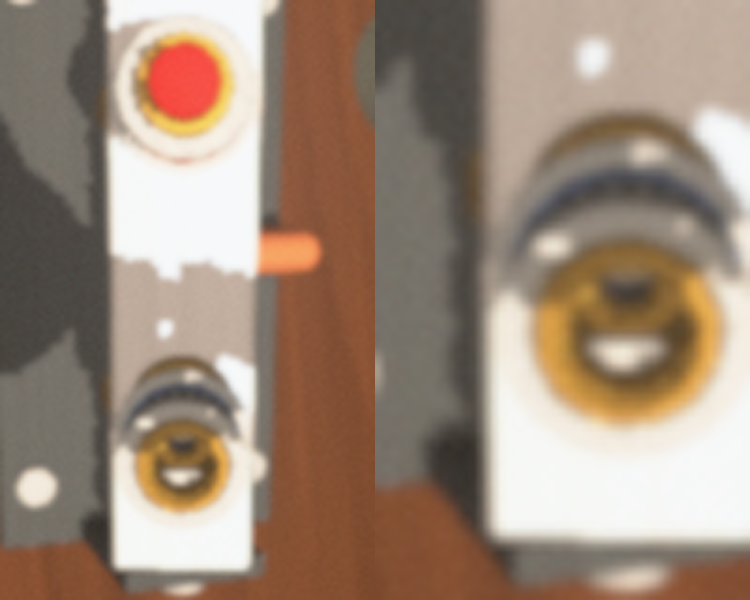

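```bash
python3 - <<'E'
from h import *
x,y,z=coup(-.123);M=np.array([582,177.8,139.]);Rg=np.c_[y,x,-z]
rel(M-28*z,Rg)
E
```

```text
shift [ -0.5  -0.5 147.5] rot [ 0.0001 -0.0022  0.0007] clk 1.9
```

```bash
python3 -m pendant '[[0,0,40,0,0,0],[0,0,80,0,0,0],[-0.5,-0.5,110,0,0,0],[-0.5,-0.5,130,0,0,0],[-0.5,-0.5,147,0,0,0],[-0.5,-0.5,147,0,0,0],[-0.5,-0.5,147,0,0,0]]' && python3 -m pendant '[[0,0,0,0,0,0],[0,0,0,0,0,0],[0,0,0,0,0,0],[0,0,0,0,0,0],[0,0,0,0,0,0],[0,0,0,0,0,0],[0,0,0,0,0,0],[0,0,0,0,0,0]]' -1 40
```

```text
clock: 2.78
position: [591.9, 176.2, 113.7]
ee_rot: [0.13, 0.738, 0.652, 0.116]
wrist_force: [0.1, -0.3, -0.0]
grip_width: 1.002
grasp_force: 0.0
clock: 3.78
position: [591.6, 176.1, 113.6]
ee_rot: [0.13, 0.738, 0.652, 0.116]
wrist_force: [-3.8, 0.8, 5.8]
grip_width: 0.364
grasp_force: 42.4
```

```bash
python3 -m pendant '[[0,0,1,0,0,0],[0,0,2,0,0,0],[0,0,3,0,0,0],[0,0,4,0,0,0],[0,0,4,0,0,0]]' && python3 -m pendant '[[0,0,1,0,0,0],[0,0,2,0,0,0],[0,0,3,0,0,0],[0,0,3,0,0,0]]'
```

```text
clock: 4.4
position: [592.6, 176.0, 110.6]
ee_rot: [0.13, 0.738, 0.652, 0.116]
wrist_force: [-9.8, 0.1, 13.3]
grip_width: 0.366
grasp_force: 43.4
clock: 4.9
position: [594.2, 175.7, 106.0]
ee_rot: [0.13, 0.738, 0.652, 0.116]
wrist_force: [0.6, 0.2, -0.3]
grip_width: 0.365
grasp_force: 41.5
```

```bash
python3 -m pendant '[[0,0,0.5,0,0,0],[0,0,0.5,0,0,0]]' && python3 -m pendant '[[0,0,0,0,0,0],[0,0,0,0,0,0],[0,0,0,0,0,0],[0,0,0,0,0,0],[0,0,0,0,0,0],[0,0,-30,0,0,0],[0,0,-60,0,0,0],[0,0,-100,0,0,0],[0,0,-155,0,0,0],[0,0,-155,0,0,0],[0,0,-155,0,0,0]]' 1
python3 - <<'E'
from h import *
m=env.camera_model("wrist");im=env.read_camera("wrist")[...,::-1];cv2.imwrite("pics/w3.png",im)
a=cv2.imread("pics/w1.png");c=lambda i:cv2.resize(i[155:235,285:351],(400,485),interpolation=cv2.INTER_CUBIC)
cv2.imwrite("pics/c3.png",np.hstack([c(a),c(im)]))
rel(np.array([536.3,-193,220.]),np.array([[0,1,0],[1,0,0],[0,0,-1.]]))
E
```

```text
clock: 5.15
position: [594.3, 175.7, 106.0]
ee_rot: [0.13, 0.738, 0.652, 0.116]
wrist_force: [-0.5, 0.7, 0.3]
grip_width: 0.357
grasp_force: 42.0
clock: 6.52
position: [541.5, 181.9, 251.5]
ee_rot: [0.13, 0.738, 0.652, 0.116]
wrist_force: [0.3, -0.5, -1.3]
grip_width: 0.998
grasp_force: 0.0
shift [-372.4   28.6   42.2] rot [ 0.348   0.0203 -0.1219] clk 6.575
```

View pics/c3.png

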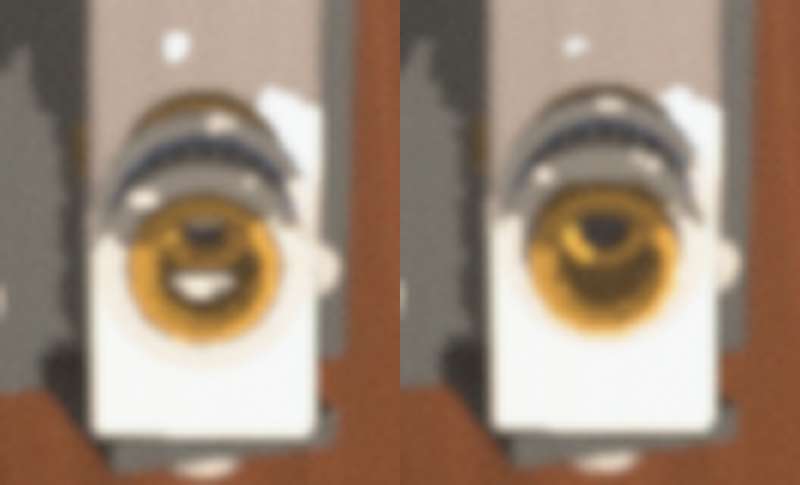

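The left half of the picture shows the bore with the light jaws at crop (200,285). In the right half the jaws are gone and the sleeve sits lower with nothing holding it, so the sleeve is latched. On to the gauge.

```bash
python3 -m pendant '[[-60,0,0,0,0,0],[-372,29,42,0.348,0.02,-0.122],[-372,29,42,0.348,0.02,-0.122],[-372,29,42,0.348,0.02,-0.122],[-372,29,42,0.348,0.02,-0.122],[-372,29,42,0.348,0.02,-0.122],[-372,29,42,0.348,0.02,-0.122],[-372,29,42,0.348,0.02,-0.122],[-372,29,42,0.348,0.02,-0.122],[-372,29,42,0.348,0.02,-0.122]]' 1
python3 - <<'E'
from h import *
m=env.camera_model("wrist");im=env.read_camera("wrist")[...,::-1];cv2.imwrite("pics/w4.png",im);np.save("w4.npy",m,allow_pickle=True)
s=env.get_state();print(s["position"],s["q"])
print(proj(m,np.array([536.3,-193,95])),proj(m,np.array([536.3,-193,121])))
E
```

```text
clock: 7.82
position: [537.4, -190.9, 221.6]
ee_rot: [0.001, 0.706, 0.708, 0.001]
wrist_force: [0.4, 1.0, 0.2]
grip_width: 0.996
grasp_force: 0.0
[ 537.4113 -191.0754  221.6699] [-0.4533  0.3685  0.0432  1.2437  0.0009  1.1153]
[316.8327 197.0785] [316.7976 204.9015]
```

View pics/w4.png

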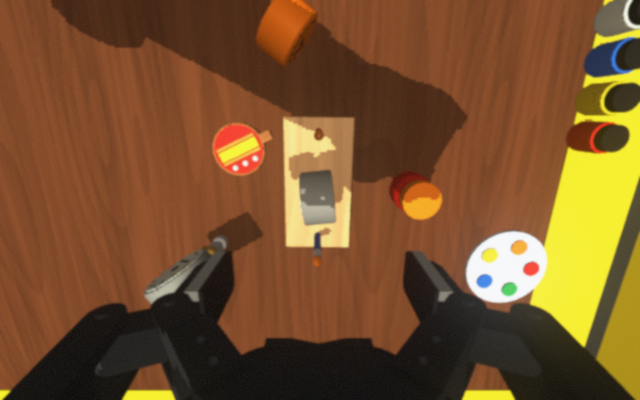

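The wrist view shows the gauge's case at about (318,198) in the rack, turned a few degrees, with the brushes at (318,133) and (316,245) clear of the closing line.

```bash
python3 - <<'E'
from h import *
m=np.load("w4.npy",allow_pickle=True).item();im=cv2.imread("pics/w4.png")
c=im[165:230,287:352];h=cv2.cvtColor(c,cv2.COLOR_BGR2HSV)
k=(h[...,1]<60).astype(np.uint8);n,l,st,ce=cv2.connectedComponentsWithStats(k)
i=1+st[1:,4].argmax();k=(l==i).astype(np.uint8)
# left/right edges of the case row by row
L=[];Rr=[]
for v in range(12,50):
    u=np.flatnonzero(k[v])
    if len(u)>20: L.append((u[0]+287,v+165));Rr.append((u[-1]+287,v+165))
for e in (L,Rr):
    e=np.array(e);print(np.polyfit(e[:,1],e[:,0],1),e[0],e[-1])
r=cv2.minAreaRect(np.argwhere(k)[:,::-1].astype(np.float32));print(r[0][0]+287,r[0][1]+165,r[1],r[2],st[i])
print(onz(m,r[0][0]+287,r[0][1]+165,112),"top")
E
```

```text
[  0.0293 295.688 ] [302 177] [303 214]
[  0.1088 310.1576] [329 177] [333 214]
316.3606643676758 198.46721267700195 (48.43661880493164, 31.959117889404297) 84.80557250976562 [  14   10   34   49 1445]
[ 535.8878 -189.6351  112.    ] top
```

```bash
python3 - <<'E'
from h import *
a=.08;c,s=np.cos(a),np.sin(a)
rel(np.array([535.9,-193,74.]),np.array([[-s,c,0],[c,s,0],[0,0,-1.]]))
E
```

```text
shift [ -1.9  -1.8 147.7] rot [ 0.002  -0.     -0.0778] clk 7.875
```

```bash
python3 -m pendant '[[-2,-2,40,0,0,-0.078],[-2,-2,80,0,0,-0.078],[-2,-2,110,0,0,-0.078],[-2,-2,130,0,0,-0.078],[-2,-2,147.5,0,0,-0.078],[-2,-2,147.5,0,0,-0.078],[-2,-2,147.5,0,0,-0.078]]' && python3 -m pendant '[[0,0,0,0,0,0],[0,0,0,0,0,0],[0,0,0,0,0,0],[0,0,0,0,0,0],[0,0,0,0,0,0],[0,0,0,0,0,0],[0,0,0,0,0,0],[0,0,0,0,0,0]]' -1 40
```

```text
clock: 8.75
position: [536.1, -194.2, 74.8]
ee_rot: [0.001, 0.679, 0.734, 0.001]
wrist_force: [-0.0, -0.2, 0.5]
grip_width: 1.001
grasp_force: 0.0
clock: 9.75
position: [535.8, -194.5, 74.3]
ee_rot: [0.001, 0.679, 0.734, 0.001]
wrist_force: [0.0, -0.4, 4.7]
grip_width: 0.346
grasp_force: 45.2
```

```bash
python3 -m pendant '[[0,0,0,0,0,0],[0,0,-15,0,0,0],[0,0,-45,0,0,0],[0,0,-90,0,0,0],[0,0,-150,0,0,0],[0,0,-150,0,0,0],[0,0,-150,0,0,0]]' -1 60
python3 - <<'E'
from h import *
m=env.camera_model("wrist");im=env.read_camera("wrist")[...,::-1]
s=env.get_state();p=s["position"];R=Rt(s);print(p,s["wrist_force"],s["grip_width"])
tip=p+R@[0,0,61.3];print("tip exp wrist",proj(m,tip),"stem",proj(m,p+R@[0,0,10.]),"case",proj(m,p+R@[0,0,-19.]))
S=env.camera_model("scene");i2=env.read_camera("scene")[...,::-1];q=proj(S,p+R@[0,0,20]);print("scene grip/tip",proj(S,p-R@[0,0,19]),proj(S,tip))
np.save("w5.npy",[m,S,p,R],allow_pickle=True)
cv2.imwrite("pics/w5.png",im);cv2.imwrite("pics/s5.png",i2)
u,v=q.astype(int)
cv2.imwrite("pics/c5.png",np.hstack([cv2.resize(im[130:260,255:385],(400,400),interpolation=cv2.INTER_CUBIC),cv2.resize(i2[v-40:v+40,u-40:u+40],(400,400),interpolation=cv2.INTER_CUBIC)]));print(u-40,v-40)
E
```

```text
clock: 10.62
position: [534.8, -194.2, 223.6]
ee_rot: [0.0, 0.679, 0.734, 0.0]
wrist_force: [-0.5, 1.5, -2.2]
grip_width: 0.344
grasp_force: 60.9
[ 534.1487 -193.8884  222.5171] [-0.8254  0.183  -1.5567] 0.3429907611533811
tip exp wrist [317.4043 216.4425] stem [317.476  245.6792] case [317.5389 271.3257]
scene grip/tip [245.0342 134.0924] [249.1464 159.8089]Traceback (most recent call last):
  File "<stdin>", line 6, in <module>
    arr = np.asanyarray(arr)
ValueError: setting an array element with a sequence. The requested array has an inhomogeneous shape after 1 dimensions. The detected shape was (4,) + inhomogeneous part.
```

```bash
python3 - <<'E'
from h import *
m=env.camera_model("wrist");im=env.read_camera("wrist")[...,::-1]
s=env.get_state();p=s["position"];R=Rt(s)
S=env.camera_model("scene");i2=env.read_camera("scene")[...,::-1];u,v=proj(S,p+R@[0,0,20]).astype(int)
cv2.imwrite("pics/w5.png",im);cv2.imwrite("pics/s5.png",i2)
cv2.imwrite("pics/c5.png",np.hstack([cv2.resize(im[180:310,255:385],(400,400),interpolation=cv2.INTER_CUBIC),cv2.resize(i2[v-40:v+40,u-40:u+40],(400,400),interpolation=cv2.INTER_CUBIC)]));print(u-40,v-40)
E
```

```text
207 107
```

View pics/c5.png

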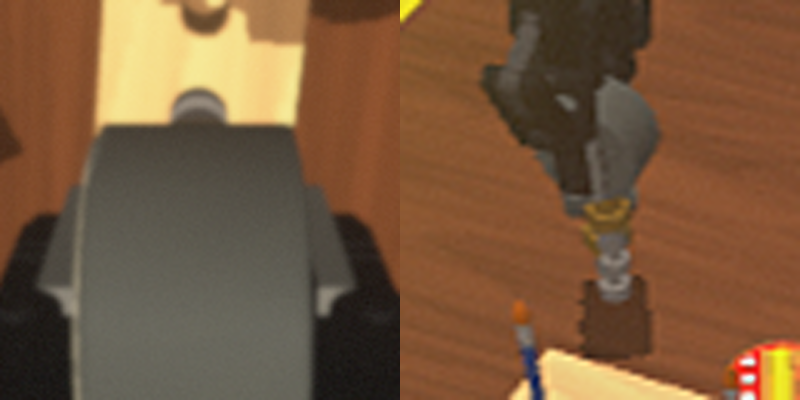

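The left crop shows the plug's tip peeking out under the case at wrist px (319.5,~216.5), against a prediction of (317.4,216.4). The right crop (scene) shows the gauge hanging straight in the fingers. The grasp is centred and aligned.

```bash
python3 - <<'E'
from h import *
W=np.load("w1.npy",allow_pickle=True).item()
print(onz(W,318.3,198.9,139),onz(W,318.3,198.9,137))
x,y,z=coup(-.123);M=onz(W,318.3,198.9,139);Rg=np.c_[y,x,-z]
# sleeve-grasp axis: lateral offset (coupler x) of mouth from gripped line
print("x' of mouth vs gripped axis",(M-np.array([591.6,176.1,113.6]))@np.c_[x,y,z])
M=M-x*((M-np.array([591.6,176.1,113.6]))@x);print("M",M)
rel(M+30*z-Rg@np.array([0,.5,61.3]),Rg)
E
```

```text
[582.1788 176.2415 139.    ] [582.8349 175.5606 137.    ]
x' of mouth vs gripped axis [-0.0899 -1.0155 27.0721]
M [582.2626 176.2311 139.0308]
shift [371.5  45.9  -1.9] rot [-0.3507 -0.037   0.1987] clk 10.825
```

```bash
python3 -m pendant '[[0,0,-20,0,0,0],[60,6,-20,-0.05,0,0.03],[120,14,-20,-0.1,0,0.05],[180,22,-20,-0.2,0,0.1],[240,30,-20,-0.3,-0.02,0.15],[300,38,-20,-0.35,-0.037,0.199],[350,44,-10,-0.35,-0.037,0.199],[372,46,-2,-0.351,-0.037,0.199],[372,46,-2,-0.351,-0.037,0.199],[372,46,-2,-0.351,-0.037,0.199],[372,46,-2,-0.351,-0.037,0.199]]'
python3 - <<'E'
from h import *
x,y,z=coup(-.123);Rg=np.c_[y,x,-z];M=np.array([582.2,176.5,139])
rel(M+30*z-Rg@np.array([0,.5,61.3]),Rg)
s=env.get_state();p=s["position"];R=Rt(s);tip=p+R@[0,.5,61.3]
out=[]
for n in("scene","top"):
    m=env.camera_model(n);im=env.read_camera(n)[...,::-1];cv2.imwrite(f"pics/{n}6.png",im)
    print(n,"tip",proj(m,tip),"mouth",proj(m,M));u,v=proj(m,M+20*z).astype(int);print(u-30,v-30)
    out.append(cv2.resize(im[v-30:v+30,u-30:u+30],(400,400),interpolation=cv2.INTER_CUBIC))
cv2.imwrite("pics/c6.png",np.hstack(out))
E
```

```text
clock: 12.2
position: [552.2, 178.9, 226.1]
ee_rot: [0.133, 0.738, 0.651, 0.116]
wrist_force: [0.3, -0.1, -0.9]
grip_width: 0.341
grasp_force: 60.9
shift [ 1.3 -2.1  0.8] rot [ 0.0041  0.002  -0.0014] clk 12.2
scene tip [391.8018 211.8807] mouth [389.0402 223.2733]
361 185
top tip [243.3075 173.8374] mouth [245.5348 172.1653]
213 143
```

View pics/c6.png

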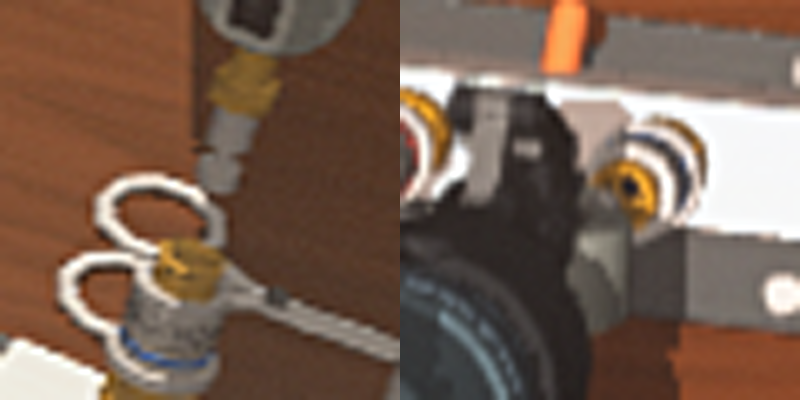

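The scene crop shows the tip at scene px (393.6,213) above the mouth at (389.5,223). The plug line falls about 2 mm to the right of the mouth's axis, while the wrist view says the opposite. I'll split the difference, go closer and look again.

```bash
python3 -m pendant '[[-0.7,-2,6,0.004,0.002,-0.001],[-0.7,-2,12,0.004,0.002,-0.001],[-0.7,-2,18,0.004,0.002,-0.001],[-0.7,-2,21,0.004,0.002,-0.001],[-0.7,-2,21,0.004,0.002,-0.001],[-0.7,-2,21,0.004,0.002,-0.001]]'
python3 - <<'E'
from h import *
x,y,z=coup(-.123);Rg=np.c_[y,x,-z];M=np.array([582.2,176.5,139])
rel(M-Rg@np.array([0,.5,61.3]),Rg)
s=env.get_state();p=s["position"];R=Rt(s);tip=p+R@[0,.5,61.3]
out=[]
for n in("scene","wrist"):
    m=env.camera_model(n);im=env.read_camera(n)[...,::-1];cv2.imwrite(f"pics/{n}7.png",im)
    print(n,"tip",proj(m,tip),"mouth",proj(m,M));u,v=proj(m,tip).astype(int);print(u-25,v-25)
    out.append(cv2.resize(im[v-25:v+25,u-25:u+25],(400,400),interpolation=cv2.INTER_CUBIC))
cv2.imwrite("pics/c7.png",np.hstack(out))
E
```

```text
clock: 13.05
position: [557.4, 178.8, 205.8]
ee_rot: [0.13, 0.737, 0.653, 0.116]
wrist_force: [0.3, -0.3, -2.1]
grip_width: 0.347
grasp_force: 60.8
shift [ 0.8 -0.  10. ] rot [ 0.0003 -0.0009  0.0012] clk 13.05
scene tip [389.9046 219.4566] mouth [389.0402 223.2733]
364 194
wrist tip [318.9903 217.3775] mouth [318.8696 212.2741]
293 192
```

View pics/c7.png

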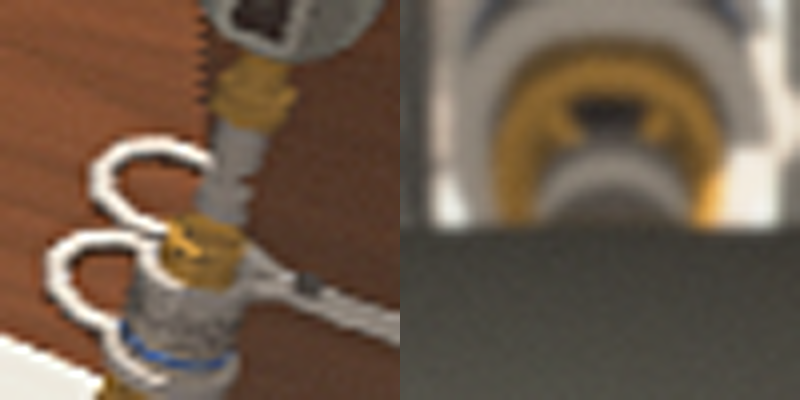

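The wrist crop shows the plug (crop x 613) centred sideways in the brass ring (x 610). Front to back along tool x, the two views bracket the present line by ±2 mm, which is inside the funnel. I'll feel my way in.

```bash
python3 -m pendant '[[0,0,2,0,0,0],[0,0,4,0,0,0],[0,0,6,0,0,0],[0,0,8,0,0,0],[0,0,8,0,0,0]]'; python3 -m pendant '[[0,0,1,0,0,0],[0,0,2,0,0,0],[0,0,3,0,0,0],[0,0,3,0,0,0]]'
python3 - <<'E'
from h import *
s=env.get_state();R=Rt(s);print("tool force",R.T@s["wrist_force"],"tool torque",R.T@s["ft_torque"],s["position"])
E
```

```text
clock: 13.78
position: [559.9, 178.3, 197.8]
ee_rot: [0.13, 0.737, 0.653, 0.115]
wrist_force: [-0.2, -0.0, -1.9]
grip_width: 0.339
grasp_force: 60.8
clock: 14.28
position: [561.0, 178.2, 195.2]
ee_rot: [0.13, 0.737, 0.653, 0.115]
wrist_force: [0.6, 0.2, -0.9]
grip_width: 0.342
grasp_force: 60.8
tool force [0.2205 0.2276 1.0243] tool torque [ 0.3539 -0.0379  0.0051] [561.0028 178.2247 195.2028]
```

```bash
F='from h import *
s=env.get_state();R=Rt(s);print("tool force",R.T@s["wrist_force"],"torque",R.T@s["ft_torque"],s["position"])'
python3 -m pendant '[[0,0,1,0,0,0],[0,0,2,0,0,0],[0,0,2,0,0,0]]'|grep force; python3 -c "$F"; python3 -m pendant '[[0,0,1,0,0,0],[0,0,2,0,0,0],[0,0,2,0,0,0]]'|grep force; python3 -c "$F"
```

```text
wrist_force: [0.7, -0.1, -1.2]
grasp_force: 60.8
tool force [0.0284 0.2597 1.3224] torque [ 0.4123 -0.0027 -0.0104] [561.6612 178.1495 193.2324]
wrist_force: [-0.2, -0.4, -1.1]
grasp_force: 60.8
tool force [-0.4538 -0.5353  0.9765] torque [ 0.4169 -0.038  -0.0011] [562.3589 178.0382 191.3877]
```

```bash
F='from h import *
s=env.get_state();R=Rt(s);print("tool force",R.T@s["wrist_force"],"torque",R.T@s["ft_torque"],s["position"])'
for i in 1 2 3; do echo; done >/dev/null
python3 -m pendant '[[0,0,1,0,0,0],[0,0,2,0,0,0],[0,0,2,0,0,0]]'|grep wrist; python3 -c "$F"; python3 -m pendant '[[0,0,1,0,0,0],[0,0,2,0,0,0],[0,0,2,0,0,0]]'|grep wrist; python3 -c "$F";  python3 -m pendant '[[0,0,1,0,0,0],[0,0,2,0,0,0],[0,0,2,0,0,0]]'|grep wrist; python3 -c "$F"
```

```text
wrist_force: [-0.4, 0.6, -2.1]
tool force [ 0.5289 -1.1149  1.8223] torque [ 0.4115 -0.0048 -0.0451] [563.0346 177.9731 189.4931]
wrist_force: [0.2, 0.7, -1.4]
tool force [ 0.6881 -0.3891  1.3168] torque [ 0.4051 -0.0054  0.0143] [563.7183 177.9091 187.6142]
wrist_force: [-0.3, -0.8, -2.0]
tool force [-0.8224 -0.8549  1.8597] torque [ 0.4516 -0.0242  0.0201] [564.4268 177.8211 185.7882]
```

```bash
F='from h import *
s=env.get_state();R=Rt(s);print("tool force",R.T@s["wrist_force"],"torque",R.T@s["ft_torque"],s["position"])'
python3 -m pendant '[[0,0,1,0,0,0],[0,0,2,0,0,0],[0,0,3,0,0,0],[0,0,3,0,0,0]]'|grep wrist; python3 -c "$F"; python3 -m pendant '[[0,0,1,0,0,0],[0,0,2,0,0,0],[0,0,3,0,0,0],[0,0,3,0,0,0]]'|grep wrist; python3 -c "$F"
```

```text
wrist_force: [0.7, 0.6, -1.9]
tool force [ 0.657  -0.0894  1.994 ] torque [ 0.3546 -0.0441 -0.0083] [565.4395 177.7027 182.9488]
wrist_force: [0.1, 0.1, -1.6]
tool force [ 0.0982 -0.4408  1.566 ] torque [ 0.4074 -0.0178  0.0322] [566.4475 177.5667 180.1094]
```

17 mm in and still no side load. Now fine steps towards the valve.

```bash
F='from h import *
s=env.get_state();R=Rt(s);print("tool force",R.T@s["wrist_force"],s["position"])'
python3 -m pendant '[[0,0,0.5,0,0,0],[0,0,1,0,0,0],[0,0,1.5,0,0,0],[0,0,2,0,0,0],[0,0,2,0,0,0]]'|grep wrist; python3 -c "$F"; python3 -m pendant '[[0,0,0.5,0,0,0],[0,0,1,0,0,0],[0,0,1,0,0,0]]'|grep wrist; python3 -c "$F"; python3 -m pendant '[[0,0,0.5,0,0,0],[0,0,1,0,0,0],[0,0,1,0,0,0]]'|grep wrist; python3 -c "$F"
```

```text
wrist_force: [-0.1, 0.7, -1.5]
tool force [ 0.6577 -0.6859  1.374 ] [567.1558 177.4927 178.3093]
wrist_force: [-0.4, -0.7, -2.1]
tool force [-0.7365 -0.9516  1.8379] [567.494  177.4673 177.3542]
wrist_force: [0.3, -0.7, -1.1]
tool force [-0.6445 -0.0019  1.1651] [567.8528 177.4298 176.4398]
```

```bash
F='from h import *
s=env.get_state();R=Rt(s);print("tool force",R.T@s["wrist_force"],s["position"])'
for k in 1 2; do :; done
python3 -m pendant '[[0,0,0.5,0,0,0],[0,0,1,0,0,0],[0,0,1,0,0,0]]'|grep wrist; python3 -c "$F"; python3 -m pendant '[[0,0,0.5,0,0,0],[0,0,1,0,0,0],[0,0,1,0,0,0]]'|grep wrist; python3 -c "$F"; python3 -m pendant '[[0,0,0.5,0,0,0],[0,0,1,0,0,0],[0,0,1,0,0,0]]'|grep wrist; python3 -c "$F"
```

```text
wrist_force: [0.4, 0.2, -1.5]
tool force [ 0.2255 -0.1878  1.5611] [568.1829 177.3961 175.4882]
wrist_force: [-2.8, -0.6, 2.6]
tool force [-0.9301 -1.6114 -3.3983] [568.5322 177.3865 175.0024]
wrist_force: [0.2, 0.7, -1.8]
tool force [ 0.6882 -0.4706  1.7728] [568.8799 177.2792 173.1648]
```

Valve contact came at about 5 N, then the plug gave way. I'll check the sleeve with the blue ring's position in the scene image, then give a gentle tug.

```bash
cat > b.py <<'E'
from h import *
im=env.read_camera("scene")[...,::-1]
for n,i in(("fwd",cv2.imread("pics/scene0.png")),("back",cv2.imread("pics/scene7.png")),("now",im)):
    h=cv2.cvtColor(np.ascontiguousarray(i[225:255,370:405]),cv2.COLOR_BGR2HSV);k=(h[...,0]>98)&(h[...,0]<125)&(h[...,1]>80)
    p=np.argwhere(k);print(n,len(p),p.mean(0)+[225,370])
s=env.get_state();R=Rt(s);print("tool force",R.T@s["wrist_force"],s["position"],s["clock"])
E
python3 b.py; python3 -m pendant '[[0,0,-0.5,0,0,0],[0,0,-1,0,0,0],[0,0,-1.5,0,0,0],[0,0,-1.5,0,0,0]]'|grep wrist; python3 b.py|tail -1
```

```text
fwd 14 [234.9286 385.6429]
back 11 [237.8182 384.3636]
now 6 [234.6667 382.8333]
tool force [-0.4664 -0.9054  0.7874] [568.8729 177.2872 173.2171] 19.7
wrist_force: [-0.2, -0.0, -0.5]
tool force [ 0.4977 -0.7281  1.1938] [568.3941 177.3484 175.1266] 20.25
```

```bash
python3 -m pendant '[[0,0,-0.5,0,0,0],[0,0,-1,0,0,0],[0,0,-1.5,0,0,0],[0,0,-1.5,0,0,0]]'|grep wrist; python3 b.py|tail -2
```

```text
wrist_force: [6.5, 0.7, -11.9]
now 11 [234.7273 385.0909]
tool force [ 1.8144  1.9087 12.8477] [568.1135 177.3202 175.3952] 20.8
```

Locked: it holds against a 13 N tug and the sleeve is forward. I'll ease off, release and retreat.

```bash
python3 -m pendant '[[0,0,1,0,0,0],[0,0,2,0,0,0],[0,0,2,0,0,0]]'|grep wrist; python3 -m pendant '[[0,0,0,0,0,0],[0,0,0,0,0,0],[0,0,0,0,0,0],[0,0,0,0,0,0],[0,0,0,0,0,0],[0,0,0,0,0,0],[0,0,-20,0,0,0],[0,0,-40,0,0,0],[0,0,-70,0,0,0],[0,0,-110,0,0,0],[0,0,-110,0,0,0],[0,0,-110,0,0,0]]' 1
python3 b.py; python3 - <<'E'
from h import *
# gauge pose: grey case axis and edges in wrist view
m=env.camera_model("wrist");im=env.read_camera("wrist")[...,::-1];cv2.imwrite("pics/w9.png",im)
x,y,z=coup(-.123);M=np.array([582.2,176.5,139]);g=M+57*z;u,v=proj(m,g).astype(int);print("exp case",u,v)
h=cv2.cvtColor(np.ascontiguousarray(im[:, 240:400]),cv2.COLOR_BGR2HSV);k=((h[...,1]<60)&(h[...,2]<190)&(h[...,2]>50)).astype(np.uint8);k[v+60:]=0;k[:max(v-60,0)]=0
for r in range(v-40,v+41,10):
    w=np.flatnonzero(k[r]); print(r,(w.min()+240,w.max()+240,len(w)) if len(w) else None)
E
```

```text
wrist_force: [1.4, -0.6, -1.7]
clock: 22.68
position: [531.0, 181.9, 277.5]
ee_rot: [0.13, 0.737, 0.653, 0.115]
wrist_force: [-0.2, -0.7, -0.8]
grip_width: 0.997
grasp_force: 0.0
fwd 14 [234.9286 385.6429]
back 11 [237.8182 384.3636]
now 12 [234.75 385.  ]
tool force [ 0.0192 -1.4267 -0.5653] [530.6326 181.6732 276.6802] 22.725
exp case 320 204
164 (np.int64(272), np.int64(342), 50)
174 (np.int64(273), np.int64(341), 62)
184 (np.int64(242), np.int64(341), 69)
194 (np.int64(274), np.int64(341), 58)
204 (np.int64(244), np.int64(340), 69)
214 (np.int64(299), np.int64(338), 40)
224 (np.int64(299), np.int64(335), 37)
234 (np.int64(301), np.int64(334), 34)
244 None
```

The case sits symmetrically at the expected spot (u≈318), so the dial faces front, and the sleeve is forward. Handing in.

```bash
python3 -c "
from station import env
print(env.close_job())"
```

```text
the job is handed in; nothing more can be done
None
```

The gauge is plugged into the free, blue-ringed outlet and locked: the sleeve is forward, it held a 13 N tug, the dial faces the front, and the arm has let go and moved clear; the job is handed in, but no verdict came back.

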